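# Back the bench winch off by one notch

### The arm

A 6-joint arm with a two-finger parallel gripper is mounted at the origin on a cart in front of the work surface, level with it; the furniture and walls round the work are solid. World frame = base frame: x ahead of the robot, y to its left, z up, the work surface at z = 0. Lengths are in mm, angles in rad, forces in N, time in s.
With the tool pointing down it reaches from about 275 to 1000 mm from the base axis. Payload 8.4 kg.
Tool frame: the origin (TCP) lies between the finger pads; the fingertips stand r.tips_ahead ahead of it and the grasp point (between the pads) lies 6 mm ahead of it (r.tips_ahead is the distance from the TCP to the fingertips, in mm); z points along the fingers, y is the line along which they close (so a half turn about z gives the same grasp; the last joint's range is limited). The gripper opens to 85 mm and grips with 20 to 120 N. Pads are 22 mm wide; open, the fingers measure 114 mm over their backs; the gripper's body (76 mm by 85 mm) begins 54 mm behind the grasp point. The pads swing forward as they close: fully open they stand 13 mm farther back than shut.
Start: joints at [1.216, 0.353, 1.633, -0, 1.155, -0.002], TCP at [215.953, 586.508, 219.081] pointing down, gripper open.
Joint ranges: [-2.63, 2.63], [-0.92, 2.1], [0.06, 2.66], [-1.3, 4.44], [0, 2.69], [-3.02, 3.02]. Speed limits (rad/s): [2.22, 2.22, 2.79, 3.14, 3.14, 3.14].

### API

Orientations are given as [roll, pitch, yaw] about the fixed x, y, z axes, in that order (R = Rz(yaw) Ry(pitch) Rx(roll)).
In Python, from rig import r gives the robot as it stands.
- The arm moves only by the tool carry_out, never from a script. Its arguments are lists of equal length, an entry for each row: "delta_pos": the shift along the tool's x, y, z in m, a list of three; "rot": the turn, a rotation vector about the tool's x, y, z in degrees, a list of three. A call has 1 to 8 rows; each row is the pose to reach, as a shift and turn from the pose commanded when the call began, along the tool's axes at that moment; what a row does not reach only later rows make up. A row lasts 1/8 s, in which the tool goes at most 62.5 mm and 10.7 degrees, less where a joint would pass 70% of its speed; a pose out of reach is approached as far as the arm can. A call with a gripper value outside its range is refused whole. "claw" is the finger opening in m, from 0 to 0.0854, set as the call begins (left out, the last holds). The fingers move at their own pace and stop on an object; "grip_force" is the grip in N (left out, the last holds). Time passes only in rows, so rows that repeat a pose let the fingers close. It gives the time, the measured TCP pose, the force, the opening and the grip force at its end, in the units of the state.
- r.sense(): the state, without advancing time (a new reading comes with each control period).
- r.grab_frame(name): name is "scene" or "side" or "wrist"; returns the picture (400x640x3 uint8, blue, green, red); there is no depth.
- r.camera_info(name): a dict with "fx", "fy", "cx", "cy" (pixels), "pose" (4x4, takes a point from camera to world coordinates); the wrist camera has in their place "hand_eye" (4x4, takes a point from camera to tool coordinates, whose origin is the TCP and whose axes are the flange's). Camera axes: x right, y down, z forward; pixel columns grow to the right and rows downward; lengths in mm; the calibration is good to about 2 mm. A picture is of the moment at which its call begins: read the wrist's pose just before it. camera_info takes no time and is no camera call.
- r.sign_off(): hands the job in; it is judged then, once.
Trained networks look in the newest picture that a camera, given by its name, has taken for a name from the list of things; names that differ only in an ending like _2 or _b are one class to them, and where a whole thing is asked for, a point or a joint stands for the part that bears it (a point fixed in the world has none). Each returns a list of dicts, best first, with "p" (0 to 1); they miss things now and then, are a little off and sometimes report something else, mostly with a low value. They report only what shows in the picture. A call takes as long as a camera call.
- r.recognise(thing, camera): "box" ([left, top, right, bottom] in pixels, round what is visible of it).
- r.cut_out(thing, camera): "mask" (400x640 bool, what is visible of it) and "box" ([left, top, right, bottom] in pixels, round what is visible of it).
The state is a dict: "clock": time; "qpos": joint angles; "qvel": joint speeds; "joint_efforts": joint torques, N m; "eef_pos": TCP position; "tcp_rot": TCP orientation; "contact_force": force on the tool from outside, world axes, zero at the start; "wrist_torque": the same for the moment, N m; "opening": opening from 0.0 (shut) to 1.0 (fully open); "grasp_force": force on a finger pad.
Only numpy, scipy, OpenCV 4.12 (cv2) and the standard library are available. Lean on these libraries where they do the work, as an engineer would, in place of code of your own. Each camera call takes 0.05 s, during which the arm holds its last target. There are 200 camera calls.

### The job

The bare bench winch has been wound one notch too far (left and right are as seen facing its star handle). With a fingertip push the pawl's thumb lever over to the right, so that the pawl lifts out of the ratchet wheel and stays resting open; then push an arm of the star handle so that the top of the wheel goes to the right, toward the pawl's post, by just one notch, and push the pawl back over so that it drops fully home into that next notch. Only push, gently: do not grip the winch's parts, and do not disturb or pick up the things standing around.

Things in the scene. Friction and masses are not known exactly. Their poses are not given: they have to be found in the camera images.
- winch: fixed winch frame: grey T-shaped base 8 mm thick, a bearing pedestal and, at its right end, the pawl's post. Origin on the bench under the wheel; x along the shaft, away from the star handle, y left, z up (offsets and left/right below: this frame, mm). Turned 34 to 60 degrees clockwise from above, right end nearer the robot. Highest fixed part: the post's top, z 181, at x 13 to 29, y -100 to -70.
- wheel_axis (a point): the wheel's axis amid the ratchet wheel: x 0, y 0, z 100 of the winch. Ratchet wheel: x -7 to 7, 120 mm over its 10 teeth, 92 mm at the root; one notch is 36 degrees. In front on the same shaft, in the plane x -40, a star handle: five straight round arms 11 mm thick, 72 degrees apart, each with a 17 mm ball (ball centres 94 mm from the axis, ends 103 mm).
- star_ball (a point): centre of the ball on the star arm that starts at the top, leaning left: with q the value of joint wheel, this arm leans 20 degrees minus q to the left of upright (about 22 to 26 degrees at the start).
- wheel (a joint): turn of the wheel, rad; grows as it goes BACKWARD (top moves right, toward the pawl's post). Stays where left (friction 0.15 N m). At 0 a tooth bears on the home pawl, which blocks it; free play there -0.12 to 0, start -0.11 to -0.04. One notch is 0.628: the next notch back takes the pawl fully from about 0.51 to 0.63. No stops while the pawl is lifted.
- pawl_pivot (a point): the pawl's pivot, in the ratchet wheel's plane: x 0, y -85, z 166 of the winch, axis along x. The pawl is a rigid V, 12 to 14 mm thick in x, 24 mm round at the pivot: a flat steel arm (10 mm high, 82 mm long), level to the left when home, a tooth hanging at its end; and a thumb lever.
- lever_ball (a point): centre of the 18 mm ball at the end of the pawl's thumb lever (a 9 mm round bar), 76 mm from the pivot; with the pawl home the lever leans 15 degrees to the left of upright, 75 degrees above the arm.
- pawl_nose (a point): underside of the pawl's tooth (11 mm wide), 76 mm to the left of the pivot and 17.5 mm below it when home.
- pawl (a joint): lift of the pawl, rad: 0 home in a notch, about 0.15 when its tooth sits on top of a wheel tooth; grows as the arm lifts and swings over to the right, to 1.83, resting open (lever level, pointing right; arm standing, leaning 15 degrees right). Swings freely under its own weight (0.18 kg): let go, it falls home below about 1.0 and open above about 1.2.
- dropper: bystander: small brown dropper bottle, 33 mm across, 102 mm tall, standing to the left of the winch; origin at the centre of its underside
- bottle: bystander: sample bottle with a black cap, 53 mm across, 108 mm tall, standing far behind the winch to the right; origin at the centre of its underside
- cork: bystander: small tapered cork, 26 mm across and tall, standing to the right of the winch; origin at the centre of its underside
- weight: bystander: brass check weight with a knob, 23 mm across, 41 mm tall, standing to the right of the winch; origin at the centre of its underside
- tape: bystander: roll of tape lying flat, 97 mm across, 24 mm high; origin at the centre of its underside
- cup: bystander: mug, 78 mm across without its handle, 92 mm tall; origin at the centre of its underside
- wrench: bystander: open-ended spanner lying flat, 160 mm long, 8 mm high; origin at the centre of its underside

How it is judged:
By the outcome, as a careful person would: the job done as asked, in the order asked, and still so for the second after the job is handed in, with the robot touching nothing.
It also fails if it takes over 61 s, if anything falls off the work surface, if the arm or the gripper's body presses on something with over 40 N, if the wrist force passes 120 N, or if a joint passes its speed limit or range.

## Working session

There is one attempt and no reset: what is moved stays moved. The work goes in short steps, Python scripts to look and compute and a tool call to move; the robot and the scene stay as the last step left them, time stands still between calls to the robot, and variables do not carry over. Pictures are saved under pics/ and viewed, at most 10 in all, crops included, and the job is handed in when it is done.

Besides the shell and the picture viewer there is one more tool, called after ">>>" as a command line: name --argument value ..., lists and objects as JSON in quotes. carry_out: Moves the arm, as the interface text tells. Its arguments: {"type":"object","properties":{"delta_pos":{"type":"array","items":{"type":"array","items":{"type":"number"}}},"rot":{"type":"array","items":{"type":"array","items":{"type":"number"}}},"claw":{"type":"number"},"grip_force":{"type":"number"}},"required":["delta_pos","rot"]}

```bash
ls; mkdir -p pics; python3 - <<'E'
from rig import r
import cv2,numpy as np
s=r.sense();print(s,r.tips_ahead)
for c in("scene","side"):
    cv2.imwrite(f"pics/{c}0.png",r.grab_frame(c))
    i=r.camera_info(c);print(c,i['fx'],i['cx'],i['cy'],np.round(i['pose'],3).tolist())
    for t in("lever_ball","star_ball","pawl_pivot","wheel_axis","pawl_nose","winch","dropper","cork","weight","cup","tape","bottle","wrench"):
        print(t,[(np.round(d['box']).tolist(),round(d['p'],2)) for d in r.recognise(t,c)[:2]])
print(r.camera_info("wrist"))
E
```

```text
pics
{'clock': 0.0, 'qpos': array([ 1.21557027e+00,  3.53672020e-01,  1.63411346e+00, -3.87622963e-05,
        1.15520549e+00, -2.39638172e-03]), 'qvel': array([ 4.06623667e-04, -7.31767319e-04,  1.63967690e-03, -2.15851477e-03,
        7.47417980e-05,  6.49698061e-04]), 'joint_efforts': array([ 2.00885210e-03, -6.05253267e+01, -3.42074203e+01,  7.54795565e-05,
        9.28479829e-03,  7.20479829e-05]), 'eef_pos': array([215.81282319, 586.04148967, 218.35563155]), 'tcp_rot': array([-3.14019425e+00,  3.20898437e-05,  2.78877868e+00]), 'contact_force': array([-0.62463026,  0.18039668, -0.25894091]), 'wrist_torque': array([ 0.01588835, -0.0272292 , -0.04156914]), 'grasp_force': 0.0, 'opening': 0.9966409448634262} 25.0
scene 421.9357996406644 328.40797351170784 193.37077462369155 [[0.845, -0.235, 0.48, -60.263], [-0.534, -0.331, 0.778, -912.112], [-0.024, -0.914, -0.405, 661.134], [0.0, 0.0, 0.0, 1.0]]
lever_ball [([251.0, 145.0, 263.0, 172.0], 0.65)]
star_ball []
pawl_pivot [([244.0, 147.0, 290.0, 218.0], 0.81), ([400.0, 227.0, 424.0, 270.0], 0.54)]
wheel_axis [([242.0, 143.0, 294.0, 22
[... 1056 characters left out ...]
], 0.3)]
cork [([317.0, 251.0, 328.0, 262.0], 0.53)]
weight []
cup [([394.0, 174.0, 407.0, 188.0], 0.63), ([214.0, 246.0, 265.0, 320.0], 0.53)]
tape []
bottle [([198.0, 274.0, 213.0, 308.0], 0.54)]
wrench [([383.0, 191.0, 409.0, 216.0], 0.61)]
{'fx': 279.7535839611172, 'fy': 279.7535839611172, 'cx': 323.37819328595754, 'cy': 201.72487146345853, 'hand_eye': array([[-1.21979891e-03, -9.53562050e-01, -3.01194171e-01,
         7.65617795e+01],
       [ 9.99999165e-01, -1.29199739e-03,  4.05113665e-05,
        -2.03172371e+00],
       [-4.27772184e-04, -3.01193870e-01,  9.53562830e-01,
        -1.55064288e+02],
       [ 0.00000000e+00,  0.00000000e+00,  0.00000000e+00,
         1.00000000e+00]])}
```

```bash
python3 - <<'E'
import cv2,numpy as np
a=cv2.imread("pics/scene0.png");b=cv2.imread("pics/side0.png")
a=cv2.resize(a[130:290,220:440],None,fx=3,fy=3,interpolation=2)[:,:640]
b=cv2.resize(b[230:330,180:340],None,fx=4,fy=4,interpolation=2)
cv2.imwrite("pics/a.png",a);cv2.imwrite("pics/b.png",b)
E
```

```text
(no output)
```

View pics/a.png

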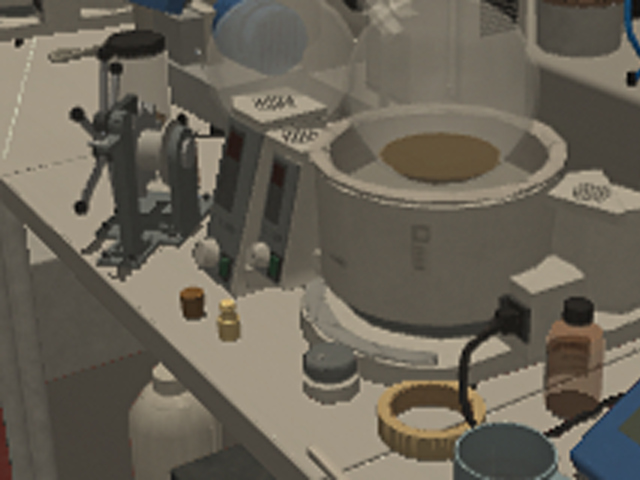

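View pics/b.png

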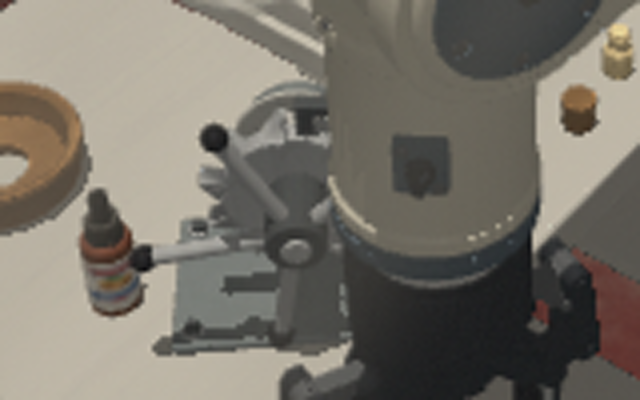

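The scene crop shows the winch with star balls at about px (246,168), (247,199), and another ball at (259,153). In the side view the top-left star ball is at px (233.5,264.5), the next ball at (215.5,294.5) and the hub at (254,293); the arm hides the pawl.

```bash
cat > h.py <<'E'
import numpy as np
from rig import r
from scipy.optimize import least_squares
C={c:r.camera_info(c) for c in("scene","side")}
def wristpose(s,i):
    from scipy.spatial.transform import Rotation as R
    T=np.eye(4);T[:3,:3]=R.from_euler('xyz',s['tcp_rot']).as_matrix();T[:3,3]=s['eef_pos'];return T@i['hand_eye']
def proj(P,i,pose=None):
    pose=i['pose'] if pose is None else pose
    c=np.linalg.inv(pose)@np.append(P,1)
    return np.array([i['fx']*c[0]/c[2]+i['cx'],i['fy']*c[1]/c[2]+i['cy']])
def W(p,P):  # winch->world, p=x,y,yaw
    c,s=np.cos(p[2]),np.sin(p[2]);return np.array([p[0]+c*P[0]-s*P[1],p[1]+s*P[0]+c*P[1],P[2]])
def star(q,k=0,rad=94):
    a=np.radians(20+72*k)-q;return np.array([-40,rad*np.sin(a),100+rad*np.cos(a)])
def lever(u,rad=76):
    a=np.radians(15)-u;return np.array([0,-85+rad*np.sin(a),166+rad*np.cos(a)])
E
python3 - <<'E'
from h import *
obs=[("side",0,(233.5,264.5)),("side",1,(215.5,294.5)),("scene",'L',(258.7,152.7))]
obs2=[("side",0,(233.5,264.5)),("side",1,(215.5,294.5)),("scene",0,(258.7,152.7))]
pt=lambda p,k: W(p,lever(0) if k=='L' else star(p[3],k))
for o in(obs,obs2):
    f=lambda p:np.concatenate([proj(pt(p,k),C[c])-z for c,k,z in o])
    s=least_squares(f,[220,600,-.8,-.07],x_scale=[100,100,.5,.1]);p=s.x
    print(p,np.degrees(p[2]),s.cost,f(p).round(1))
    for c in C:
        print(c,{k:proj(pt(p,k),C[c]).round().tolist() for k in(0,1,2,3,4,'L')},'hub',proj(W(p,[-50,0,100]),C[c]).round())
E
```

```text
[ 4.93722531e+02  3.95957921e+02 -7.58927077e-01 -1.19479907e-01] -43.483318454535436 14.9131506777895 [-0.  -1.1  0.9  0.4 -0.5 -5.2]
scene {0: [259.0, 153.0], 1: [266.0, 173.0], 2: [261.0, 200.0], 3: [250.0, 199.0], 4: [249.0, 168.0], 'L': [258.0, 147.0]} hub [255. 178.]
side {0: [233.0, 263.0], 1: [216.0, 295.0], 2: [251.0, 312.0], 3: [289.0, 293.0], 4: [281.0, 263.0], 'L': [277.0, 229.0]} hub [255. 289.]
[ 4.88414430e+02  3.99588835e+02 -8.28793190e-01 -1.04807767e-01] -47.48635189220686 0.11204097402910193 [-0.2 -0.2  0.1  0.  -0.3 -0.2]
scene {0: [258.0, 152.0], 1: [266.0, 173.0], 2: [260.0, 200.0], 3: [247.0, 199.0], 4: [246.0, 168.0], 'L': [255.0, 147.0]} hub [253. 178.]
side {0: [233.0, 264.0], 1: [216.0, 295.0], 2: [250.0, 313.0], 3: [288.0, 297.0], 4: [281.0, 267.0], 'L': [278.0, 232.0]} hub [254. 291.]
```

The fit matches all the visible balls: winch at about (488,400), yaw −47.5°, q about −0.105. I'll rise and go above it with the tool y axis along the winch's left, fingers shut.

>>> carry_out --delta_pos '[[0, 0, -0.05], [0, 0, -0.1], [-0.04, -0.015, -0.15], [-0.09, -0.03, -0.15], [-0.14, -0.045, -0.15], [-0.19, -0.06, -0.15], [-0.24, -0.075, -0.15], [-0.261, -0.085, -0.15]]' --rot '[[0, 0, 0], [0, 0, 0], [0, 0, 7], [0, 0, 14], [0, 0, 21], [0, 0, 27.3], [0, 0, 27.3], [0, 0, 27.3]]' --claw 0

```text
clock: 2.4
eef_pos: [433.5, 414.8, 369.0]
tcp_rot: [3.142, 0.001, 2.31]
contact_force: [-0.1, 1.5, 0.1]
opening: 0.0
grasp_force: 0.0
```

>>> carry_out --delta_pos '[[0, 0, 0], [0, 0, 0]]' --rot '[[0, 0, 0], [0, 0, 0]]'

```text
clock: 2.65
eef_pos: [431.0, 417.0, 369.1]
tcp_rot: [-3.142, -0.0, 2.312]
contact_force: [-0.4, 0.5, -0.2]
opening: 0.002
grasp_force: 0.0
```

```bash
python3 - <<'E'
from h import *
import cv2
s=r.sense();print(s['clock'],s['eef_pos'],s['tcp_rot'],s['opening'],s['contact_force'],s['qpos'])
im=r.grab_frame("wrist");i=r.camera_info("wrist");T=wristpose(s,i)
p=[488.4,399.6,-.829];q=-.105
cv2.imwrite("pics/w1raw.png",im);np.save("T1",T)
for n,P in(('s0',star(q)),('s1',star(q,1)),('s4',star(q,4)),('L',lever(0)),('piv',[-7,-85,166]),('ax',[-50,0,100])):
    u=proj(W(p,P),i,T);print(n,u.round())
cv2.imwrite("pics/w1.png",im)
cv2.imwrite("pics/s1.png",cv2.resize(r.grab_frame("side")[150:350,100:420],None,fx=2,fy=2))
E
```

```text
2.65 [431.01307317 417.01512727 369.08280409] [-3.14157477e+00 -4.80489305e-04  2.31236570e+00] 0.0016606614905257003 [-0.37678104  0.49604482 -0.20250455] [7.66107551e-01 2.09435834e-01 1.49886708e+00 4.85364475e-04
 1.43329585e+00 2.44716442e-02]
s0 [382. 187.]
s1 [402. 171.]
s4 [296. 183.]
L [293. 234.]
piv [284. 207.]
ax [344. 166.]
```

View pics/w1.png

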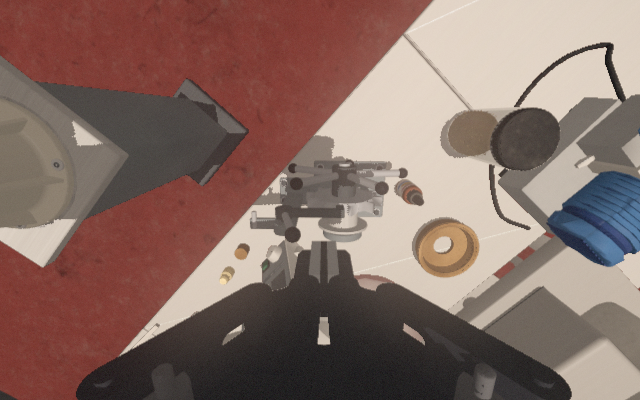

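View pics/s1.png

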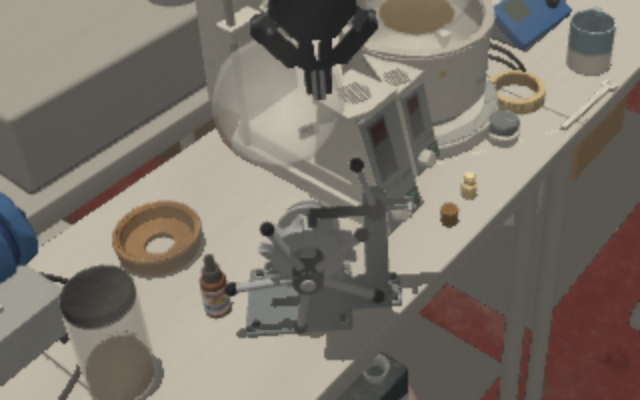

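Wrist view: lever ball at (292.5,235), star balls at (382,187) and (297,183), all within about 2 px of the prediction. The side view shows the pawl home, lever ball at crop (357,165), and a rotary evaporator behind and to the right of the post. I'll refine the fit and check the clearance to it.

```bash
python3 - <<'E'
from h import *
i=r.camera_info("wrist");T=np.load("T1.npy")
S=lambda x,y:(100+x/2,150+y/2)
side=(C["side"],None);sc=(C["scene"],None);w=(i,T)
o=[(side,0,S(267,229)),(side,1,S(232,289)),(side,4,S(362,235)),(side,3,S(378,296)),(side,'L',S(357,165)),(sc,0,(258.7,152.7)),(sc,4,(246,168.3)),(sc,3,(247,199.3)),(w,0,(382,187)),(w,4,(297,183)),(w,'L',(292.5,235))]
pt=lambda p,k: W(p,lever(0) if k=='L' else star(p[3],k))
f=lambda p:np.concatenate([proj(pt(p,k),*c)-z for c,k,z in o])
s=least_squares(f,[488,400,-.83,-.1],x_scale=[100,100,.5,.1],loss='soft_l1');p=s.x
print(p,np.degrees(p[2]),f(p).reshape(-1,2).round(1).tolist())
np.save("p",p)
# evaporator features triangulated scene/side
def tri(a,b):
    g=lambda P:np.r_[proj(P,C["scene"])-a,proj(P,C["side"])-b]
    P=least_squares(g,[450,200,100]).x;c,s_=np.cos(p[2]),np.sin(p[2]);d=P[:2]-p[:2]
    return P.round(),[round(c*d[0]+s_*d[1]),round(-s_*d[0]+c*d[1]),round(P[2])],g(P).round(1)
A=lambda x,y:(220+x/3,130+y/3)
print('box vents',tri(A(270,103),S(355,92)),tri(A(300,133),S(398,75)))
print('knob',tri(A(208,250),S(408,193)),tri(A(262,255),S(428,157)))
print('cork',tri(A(192,303),S(449,214)),'bath rim?',tri(A(340,105),S(390,40)))
E
```

```text
[ 4.88042804e+02  3.98801901e+02 -8.36135842e-01 -1.10448658e-01] -47.907054839698425 [[-0.1, -0.4], [-0.1, -0.2], [-0.2, -0.8], [-0.2, -0.7], [-0.4, -0.6], [-0.1, -0.2], [-0.2, -0.6], [0.0, -0.5], [-0.2, -0.0], [-0.8, 0.0], [0.2, -1.0]]
box vents (array([566., 209., 198.]), [193, -70, 198], array([ 0.4, -0.5,  0.3,  0.5])) (array([554., 131., 189.]), [243, -131, 189], array([-0.1,  0.1, -0.1, -0.1]))
knob (array([480., 201.,  52.]), [141, -139, 52], array([ 1.2, -1.2,  0.9,  1.2])) (array([501., 130.,  64.]), [209, -170, 64], array([-0.3,  0.3, -0.2, -0.3]))
cork (array([436., 166.,  13.]), [138, -195, 13], array([ 0.1, -0.1,  0.1,  0.1])) bath rim? (array([587., 105., 220.]), [285, -123, 220], array([ 0.1, -0.1,  0. ,  0.1]))
```

```bash
python3 - <<'E'
from h import *
p=np.load("p.npy")
def tri(a,b):
    g=lambda P:np.r_[proj(P,C["scene"])-a,proj(P,C["side"])-b]
    P=least_squares(g,[600,300,200]).x;c,s_=np.cos(p[2]),np.sin(p[2]);d=P[:2]-p[:2]
    return [round(c*d[0]+s_*d[1]),round(-s_*d[0]+c*d[1]),round(P[2])],g(P).round(1)
print(tri((220+280/3,130+35/3),(100+285/2,150+115/2)))
E
```

```text
([154, 30, 216], array([-5. ,  6.6, -3. , -5.5]))
```

>>> carry_out --delta_pos '[[-0.03, 0.008, 0], [-0.052, 0.008, 0.03], [-0.052, 0.008, 0.07], [-0.052, 0.008, 0.1], [-0.052, 0.008, 0.119], [-0.052, 0.008, 0.119]]' --rot '[[0, 0, 0], [0, 0, 0], [0, 0, 0], [0, 0, 0], [0, 0, 0], [0, 0, 0]]'

```text
clock: 3.5
eef_pos: [471.6, 383.8, 249.1]
tcp_rot: [-3.139, -0.0, 2.313]
contact_force: [0.6, -0.1, -0.2]
opening: 0.002
grasp_force: 0.0
```

>>> carry_out --delta_pos '[[0, -0.01, 0], [0, -0.02, 0], [0, -0.03, 0], [0, -0.04, 0], [0, -0.05, 0], [0, -0.06, 0.002], [0, -0.068, 0.004], [0, -0.075, 0.006]]' --rot '[[0, 0, 0], [0, 0, 0], [0, 0, 0], [0, 0, 0], [0, 0, 0], [0, 0, 0], [0, 0, 0], [0, 0, 0]]'

```text
clock: 4.5
eef_pos: [416.8, 332.6, 243.9]
tcp_rot: [-3.141, 0.0, 2.312]
contact_force: [-0.5, 0.3, 1.0]
opening: 0.001
grasp_force: 0.0
```

>>> carry_out --delta_pos '[[0, -0.008, 0.003], [0, -0.015, 0.006], [0, -0.021, 0.01], [0, -0.027, 0.014], [0, -0.032, 0.018], [0, -0.034, 0.02], [0, -0.034, 0.02], [0, -0.034, 0.02]]' --rot '[[0, 0, 0], [0, 0, 0], [0, 0, 0], [0, 0, 0], [0, 0, 0], [0, 0, 0], [0, 0, 0], [0, 0, 0]]'

```text
clock: 5.5
eef_pos: [392.4, 310.2, 224.2]
tcp_rot: [3.141, 0.0, 2.312]
contact_force: [0.4, -0.9, -0.0]
opening: 0.005
grasp_force: 0.0
```

```bash
python3 - <<'E'
from h import *
import cv2
p=np.load("p.npy")
im=r.grab_frame("side");cv2.imwrite("pics/s2.png",cv2.resize(im[200:340,200:340],None,fx=4,fy=4))
for u in(0,1.2,1.5,1.83):print(u,((proj(W(p,lever(u)),C["side"])-200)*4).round(),((proj(W(p,lever(u+np.radians(-75))),C["side"])-200)*4).round())
print(r.sense()['contact_force'])
E
```

```text
0 [312. 128.] [224. 225.]
1.2 [450. 156.] [299. 132.]
1.5 [468. 179.] [337. 123.]
1.83 [474. 209.] [380. 124.]
[ 0.51348926 -0.18832002 -0.10868497]
```

View pics/s2.png

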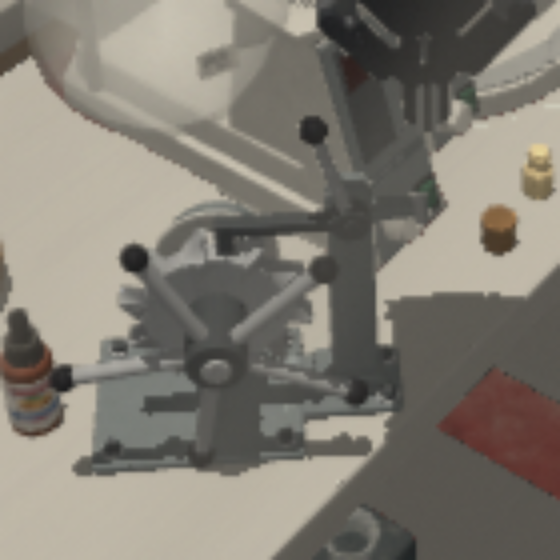

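The pawl is still home, with its ball at (313,130); the finger now stands to its right. I'll check where the tips really are.

```bash
python3 - <<'E'
from h import *
s=r.sense();print(s['eef_pos'],s['opening'],r.tips_ahead)
for dz in(0,-10,-25,-40):print(dz,((proj(s['eef_pos']+[0,0,dz],C["side"])-200)*4).round())
import cv2
cv2.imwrite("pics/w2.png",r.grab_frame("wrist")[150:400,120:520])
E
```

```text
[392.38392111 310.18921079 224.22684252] -0.0009283611389150554 25.0
0 [424. 139.]
-10 [424. 151.]
-25 [424. 170.]
-40 [424. 188.]
```

View pics/w2.png

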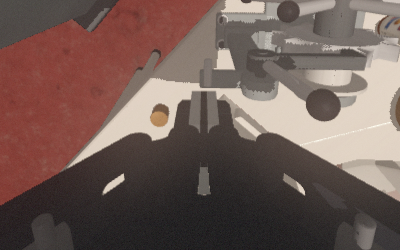

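The fingertip appears in the side view at about (430,130), near the TCP's projection at (424,139), not the expected (424,170). That suggests the real tips stand about 30 mm further back than stated. I'll check this against the earlier picture before correcting.

```bash
python3 - <<'E'
from h import *
import cv2
for dz in(30,10,0,-25):print(dz,((proj(np.array([431,417,369.])+[0,0,dz],C["side"])-[100,150])*2).round())
a=cv2.imread("pics/s1.png")[0:150,220:420];b=cv2.imread("pics/s2.png")[0:240,300:560]
a=cv2.resize(a,None,fx=2,fy=2);b=cv2.resize(b,(325,300))
cv2.imwrite("pics/ab.png",np.hstack([a,b]))
E
```

```text
30 [317.  81.]
10 [318.  97.]
0 [319. 104.]
-25 [321. 123.]
```

View pics/ab.png

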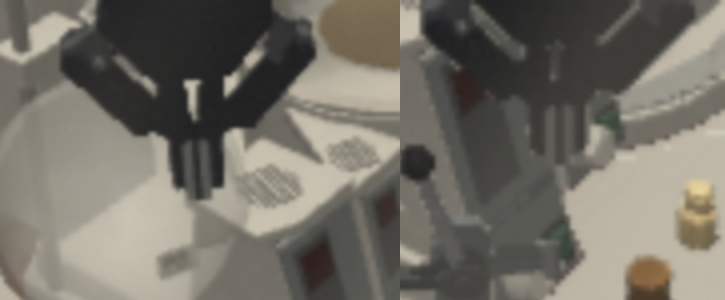

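Both pictures agree that the fingertips end about 7 mm behind the reported TCP, so the finger passed over the ball. From here I'll take tip z as TCP z + 7, and go back over to push lower.

>>> carry_out --delta_pos '[[0, 0, -0.05], [0.001, 0.054, -0.05], [0.001, 0.106, -0.05], [0.001, 0.108, -0.02], [0.001, 0.108, 0.005], [0.001, 0.108, 0.005], [0.001, 0.1, 0.005], [0.001, 0.09, 0.005]]' --rot '[[0, 0, 0], [0, 0, 0], [0, 0, 0], [0, 0, 0], [0, 0, 0], [0, 0, 0], [0, 0, 0], [0, 0, 0]]'

```text
clock: 6.6
eef_pos: [457.9, 371.5, 220.4]
tcp_rot: [3.14, 0.0, 2.312]
contact_force: [-0.1, 0.6, -0.3]
opening: 0.001
grasp_force: 0.0
```

>>> carry_out --delta_pos '[[0, -0.01, 0], [0, -0.02, 0], [0, -0.03, 0], [0, -0.04, 0.001], [0, -0.05, 0.003], [0, -0.06, 0.006], [0, -0.066, 0.01], [0, -0.072, 0.013]]' --rot '[[0, 0, 0], [0, 0, 0], [0, 0, 0], [0, 0, 0], [0, 0, 0], [0, 0, 0], [0, 0, 0], [0, 0, 0]]'

```text
clock: 7.6
eef_pos: [404.4, 322.6, 205.7]
tcp_rot: [-3.141, -0.0, 2.312]
contact_force: [-0.9, 0.6, -0.8]
opening: -0.001
grasp_force: 0.1
```

```bash
python3 - <<'E'
from h import *
import cv2
s=r.sense();print(s['eef_pos'],s['contact_force'])
im=r.grab_frame("side");cv2.imwrite("pics/s3.png",cv2.resize(im[200:270,240:340],None,fx=5,fy=5))
p=np.load("p.npy")
for u in(.8,1,1.2,1.5,1.83):print(u,((proj(W(p,lever(u)),C["side"])-[240,200])*5).round(),((proj(W(p,lever(u+np.radians(-75))),C["side"])-[240,200])*5).round())
E
```

```text
[404.40232665 322.58757836 205.67470017] [-0.8747472   0.55053647 -0.82622708]
0.8 [316. 165.] [121. 194.]
1 [342. 178.] [146. 178.]
1.2 [363. 194.] [174. 165.]
1.5 [385. 224.] [221. 154.]
1.83 [393. 261.] [274. 155.]
```

View pics/s3.png

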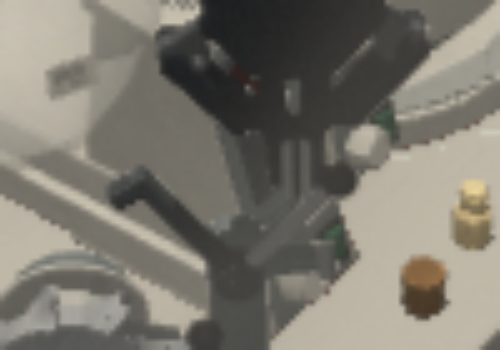

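The push works: the lever ball is at (341,180), so lift is about 1.0. I'll continue over.

>>> carry_out --delta_pos '[[0, -0.005, 0.004], [0, -0.01, 0.008], [0, -0.014, 0.013], [0, -0.018, 0.017], [0, -0.022, 0.02], [0, -0.022, 0.02], [0, -0.03, 0.0], [0, -0.035, -0.03]]' --rot '[[0, 0, 0], [0, 0, 0], [0, 0, 0], [0, 0, 0], [0, 0, 0], [0, 0, 0], [0, 0, 0], [0, 0, 0]]'

```text
clock: 8.65
eef_pos: [378.4, 298.8, 236.0]
tcp_rot: [-3.14, -0.0, 2.312]
contact_force: [0.6, 1.0, 0.1]
opening: -0.002
grasp_force: 0.0
```

>>> carry_out --delta_pos '[[0, 0, -0.04], [0, 0, -0.06], [0, 0, -0.06]]' --rot '[[0, 0, 0], [0, 0, 0], [0, 0, 0]]'

```text
clock: 9.02
eef_pos: [379.8, 299.9, 297.6]
tcp_rot: [3.138, 0.0, 2.312]
contact_force: [0.7, -0.4, -0.4]
opening: 0.003
grasp_force: 0.0
```

```bash
python3 - <<'E'
from h import *
import cv2
s=r.sense();print(s['eef_pos'],s['contact_force'])
im=r.grab_frame("side");cv2.imwrite("pics/s4.png",cv2.resize(im[200:320,210:340],None,fx=4,fy=4))
p=np.load("p.npy")
for u in(0,1.5,1.83):print(u,((proj(W(p,lever(u)),C["side"])-[210,200])*4).round(),((proj(W(p,lever(u+np.radians(-75))),C["side"])-[210,200])*4).round())
c,s_=np.cos(p[2]),np.sin(p[2]);d=s['eef_pos'][:2]-p[:2];print(c*d[0]+s_*d[1],-s_*d[0]+c*d[1])
E
```

```text
[379.79963173 299.94645766 297.61249405] [ 0.6823369  -0.40994577 -0.44707505]
0 [272. 128.] [184. 225.]
1.5 [428. 179.] [297. 123.]
1.83 [434. 209.] [340. 124.]
0.7972956499412192 -146.58904248709206
```

View pics/s4.png

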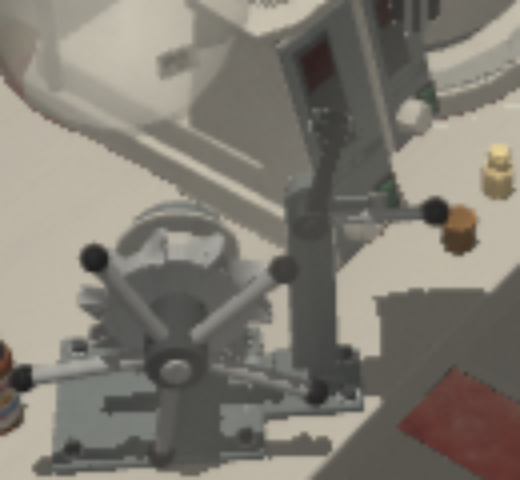

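The pawl rests open: its ball at (434,209) matches the open prediction exactly. Wheel still at its start. Next, move to the left of the top star arm.

>>> carry_out --delta_pos '[[0.02, 0.06, 0], [0.041, 0.12, 0], [0.041, 0.18, 0], [0.041, 0.232, 0], [0.041, 0.232, 0.05], [0.041, 0.232, 0.1], [0.041, 0.232, 0.13], [0.041, 0.232, 0.13]]' --rot '[[0, 0, 0], [0, 0, 0], [0, 0, 0], [0, 0, 0], [0, 0, 0], [0, 0, 0], [0, 0, 0], [0, 0, 0]]'

```text
clock: 10.07
eef_pos: [520.3, 484.3, 161.4]
tcp_rot: [-3.134, 0.0, 2.312]
contact_force: [-0.2, -0.1, 0.3]
opening: -0.002
grasp_force: 0.0
```

>>> carry_out --delta_pos '[[0, -0.01, 0], [0, -0.02, 0], [0, -0.03, 0], [0, -0.04, 0], [0, -0.05, 0], [0, -0.058, 0], [0, -0.064, 0], [0, -0.064, 0]]' --rot '[[0, 0, 0], [0, 0, 0], [0, 0, 0], [0, 0, 0], [0, 0, 0], [0, 0, 0], [0, 0, 0], [0, 0, 0]]'

```text
clock: 11.08
eef_pos: [474.5, 442.4, 166.3]
tcp_rot: [-3.141, 0.0, 2.312]
contact_force: [-0.8, -0.2, -1.0]
opening: -0.001
grasp_force: 0.0
```

```bash
cat >> h.py <<'E'
def look():
    import cv2
    p=np.load("p.npy");s=r.sense();c,s_=np.cos(p[2]),np.sin(p[2]);d=s['eef_pos'][:2]-p[:2]
    print('tcp winch',c*d[0]+s_*d[1],-s_*d[0]+c*d[1],s['eef_pos'][2],s['contact_force'],s['clock'])
    g=cv2.GaussianBlur(cv2.cvtColor(r.grab_frame("side"),7-1),(0,0),1.0).astype(float)
    G=cv2.Laplacian(cv2.GaussianBlur(g,(0,0),1.2),cv2.CV_64F)
    at=lambda A,u:cv2.getRectSubPix(A.astype(np.float32),(1,1),(float(u[0]),float(u[1])))[0,0]
    def score(A,P):return at(A,proj(W(p,P),C["side"]))
    qs=np.arange(-.2,.9,.01)
    for ks in((1,),(3,),(4,),(0,),(1,3),(0,4)):
        v=[sum(score(G,star(q,k))-.3*score(g,star(q,k)) for k in ks) for q in qs];print('q',ks,qs[np.argmax(v)].round(3),max(v))
    us=np.arange(-.05,1.95,.02);v=[score(G,lever(u))-.3*score(g,lever(u)) for u in us];print('u',us[np.argmax(v)].round(3),max(v))
E
python3 -c "from h import *;look()"
```

```text
tcp winch -41.4142750932071 19.210415284025544 166.3486816709481 [-0.76717965 -0.23659425 -1.01227459] 11.075
q (1,) 0.35 7.9775667
q (3,) 0.36 -6.3607197
q (4,) 0.47 -2.4767113
q (0,) 0.41 0.37979794
q (1, 3) 0.36 1.5716562
q (0, 4) 0.42 -3.2448587
u 1.81 6.2682257
```

>>> carry_out --delta_pos '[[0, -0.005, 0], [0, -0.01, 0], [0, -0.014, 0], [0, -0.017, 0], [0, -0.0185, 0], [0, -0.0185, 0], [0, -0.0185, 0]]' --rot '[[0, 0, 0], [0, 0, 0], [0, 0, 0], [0, 0, 0], [0, 0, 0], [0, 0, 0], [0, 0, 0]]'

```text
clock: 12.0
eef_pos: [461.4, 430.3, 166.1]
tcp_rot: [-3.141, 0.0, 2.312]
contact_force: [-0.7, 0.5, 0.2]
opening: 0.001
grasp_force: 0.0
```

```bash
python3 -c "from h import *;look()"
```

```text
tcp winch -41.28878153916122 1.3346707126822217 166.05261119473167 [-0.67292075  0.5439773   0.21472883] 12.0
q (1,) 0.54 6.8940516
q (3,) 0.54 -10.779797
q (4,) 0.59 -1.5140276
q (0,) 0.61 -2.3609695
q (1, 3) 0.54 -3.885745
q (0, 4) 0.61 -4.034523
u 1.81 6.7671776
```

>>> carry_out --delta_pos '[[0, -0.001, 0], [0, -0.002, 0], [0, -0.002, 0], [0, 0.01, 0], [0, 0.025, 0], [0, 0.025, -0.05], [0, 0.025, -0.1], [0, 0.025, -0.13]]' --rot '[[0, 0, 0], [0, 0, 0], [0, 0, 0], [0, 0, 0], [0, 0, 0], [0, 0, 0], [0, 0, 0], [0, 0, 0]]'

```text
clock: 13.05
eef_pos: [481.2, 448.5, 299.0]
tcp_rot: [3.139, -0.0, 2.312]
contact_force: [-0.1, 0.6, -0.1]
opening: -0.004
grasp_force: 0.0
```

>>> carry_out --delta_pos '[[-0.02, -0.05, 0], [-0.041, -0.11, 0], [-0.041, -0.16, 0], [-0.041, -0.16, 0], [-0.041, -0.16, 0]]' --rot '[[0, 0, 0], [0, 0, 0], [0, 0, 0], [0, 0, 0], [0, 0, 0]]'

```text
clock: 13.68
eef_pos: [390.8, 310.0, 296.8]
tcp_rot: [3.14, 0.0, 2.312]
contact_force: [-0.3, 0.3, 0.8]
opening: 0.004
grasp_force: 0.0
```

```bash
python3 -c "from h import *;look()"
```

```text
tcp winch 0.6861927051989625 -131.69814494886634 296.81889975420887 [-0.29273899  0.30525104  0.7835059 ] 13.675
q (1,) 0.56 6.4549227
q (3,) 0.54 -8.294633
q (4,) 0.62 -1.9032621
q (0,) 0.57 -0.34024715
q (1, 3) 0.55 -2.322031
q (0, 4) 0.61 -2.7011547
u 1.81 6.4864006
```

The wheel stands at q about 0.565, inside the 0.51 to 0.63 window, and the pawl is still open. Now I'll go down right of the standing arm and push it back left.

>>> carry_out --delta_pos '[[0, 0, 0.03], [0, 0, 0.06], [0, 0, 0.079], [0, 0, 0.079], [0, 0.012, 0.079], [0, 0.024, 0.079], [0, 0.036, 0.079], [0, 0.048, 0.079]]' --rot '[[0, 0, 0], [0, 0, 0], [0, 0, 0], [0, 0, 0], [0, 0, 0], [0, 0, 0], [0, 0, 0], [0, 0, 0]]'

```text
clock: 14.72
eef_pos: [425.9, 342.3, 217.3]
tcp_rot: [3.141, 0.0, 2.312]
contact_force: [0.5, -0.4, 0.3]
opening: -0.002
grasp_force: 0.1
```

```bash
python3 -c "from h import *;look()"
```

```text
tcp winch 0.30896324439451917 -84.01892208281643 217.34588353152975 [ 0.54332698 -0.36005669  0.25355701] 14.725
q (1,) 0.56 6.5445375
q (3,) 0.54 -8.357183
q (4,) 0.62 -6.531255
q (0,) 0.57 -0.5551176
q (1, 3) 0.55 -2.245264
q (0, 4) 0.57 -7.637045
u 1.41 3.5915375
```

Following as expected (lift about 1.4). Continue.

>>> carry_out --delta_pos '[[0, 0.01, 0], [0, 0.02, 0], [0, 0.029, 0], [0, 0.037, 0], [0, 0.044, 0], [0, 0.05, 0], [0, 0.054, 0], [0, 0.054, 0]]' --rot '[[0, 0, 0], [0, 0, 0], [0, 0, 0], [0, 0, 0], [0, 0, 0], [0, 0, 0], [0, 0, 0], [0, 0, 0]]'

```text
clock: 15.78
eef_pos: [465.0, 378.0, 217.0]
tcp_rot: [-3.142, 0.0, 2.312]
contact_force: [-0.2, 0.2, 0.2]
opening: 0.001
grasp_force: 0.0
```

```bash
python3 -c "from h import *;look()"
```

```text
tcp winch -0.0695777430676312 -31.053540038315802 217.03296170788624 [-0.20045564  0.15457042  0.23789921] 15.775
q (1,) 0.56 6.5281725
q (3,) 0.57 -11.959761
q (4,) 0.62 -3.9353275
q (0,) 0.61 -4.083828
q (1, 3) 0.57 -5.4549866
q (0, 4) 0.61 -8.123138
u 0.09 0.34554863
```

>>> carry_out --delta_pos '[[0, 0, -0.05], [0, 0, -0.1], [0, -0.05, -0.14], [0, -0.1, -0.14], [0, -0.1, -0.14], [0, -0.1, -0.14]]' --rot '[[0, 0, 0], [0, 0, 0], [0, 0, 0], [0, 0, 0], [0, 0, 0], [0, 0, 0]]'

```text
clock: 16.58
eef_pos: [391.4, 310.6, 357.4]
tcp_rot: [3.14, 0.0, 2.312]
contact_force: [1.6, 0.7, 0.4]
opening: -0.003
grasp_force: 0.0
```

```bash
python3 - <<'E'
from h import *
import cv2
look()
p=np.load("p.npy")
im=r.grab_frame("side");cv2.imwrite("pics/s5.png",cv2.resize(im[210:315,210:320],None,fx=5,fy=5,interpolation=2))
f=lambda P:((proj(W(p,P),C["side"])-210)*5).round().tolist()
for u in(0,.08,.15):
    c,s=np.cos(u),np.sin(u);n=[0,-85+76*c-17.5*s,166+76*s-17.5*c]
    print(u,'lever',f(lever(u)),'armend',f(lever(u-np.radians(75),82)),'nose',f(n))
E
```

```text
tcp winch 0.6307891447376193 -130.865398690703 357.38656515183067 [1.59270193 0.67095256 0.38558111] 16.575
q (1,) 0.57 6.3866215
q (3,) 0.54 -8.201007
q (4,) 0.63 -1.7293758
q (0,) 0.64 -5.302106
q (1, 3) 0.55 -2.2810326
q (0, 4) 0.63 -7.0494127
u 0.09 -3.1507387
0 lever [341.0, 110.0] armend [217.0, 232.0] nose [232.0, 258.0]
0.08 lever [353.0, 107.0] armend [217.0, 223.0] nose [235.0, 248.0]
0.15 lever [364.0, 105.0] armend [217.0, 214.0] nose [238.0, 240.0]
```

View pics/s5.png

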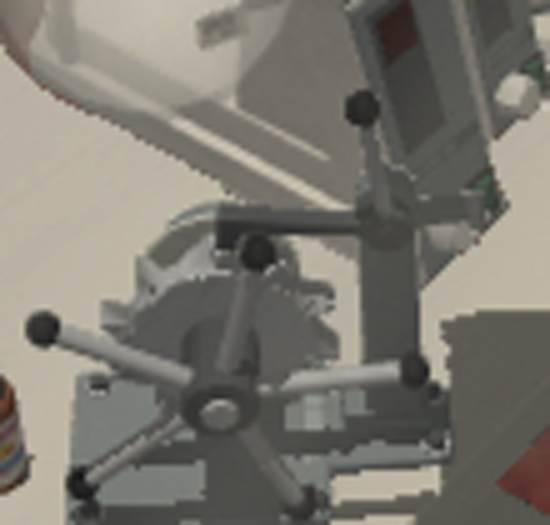

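The lever ball is at (361,107), not the home (341,110): the pawl rides on a tooth (lift about 0.13). I'll fit q exactly from the star balls at (43,328), (258,253), (414,371) and (302,502).

```bash
python3 - <<'E'
from h import *
p=np.load("p.npy")
for k,z in((1,(43,328)),(0,(258,253)),(4,(414,371)),(3,(302,502)),(2,(82,482))):
    z=np.array(z)/5+210
    s=least_squares(lambda q:proj(W(p,star(q[0],k)),C["side"])-z,[.5]);print(k,s.x,s.fun.round(1))
for k,z in((1,(232,289)),(0,(267,229)),(4,(362,235)),(3,(378,296))):
    z=np.array(z)/2+[100,150]
    print(k,least_squares(lambda q:proj(W(p,star(q[0],k)),C["side"])-z,[.5]).x)
E
```

```text
1 [0.59842464] [-0.1 -0. ]
0 [0.60530206] [ 0.  -0.4]
4 [0.63319811] [-0.1  0. ]
3 [0.59540426] [-0.1 -0.2]
2 [0.60111545] [ 0.1 -0.1]
1 [-0.11755073]
0 [-0.11119843]
4 [-0.09210749]
3 [-0.09506868]
```

q is about 0.60 by the model, with a likely bias, so the tooth crest just catches the pawl. A small turn back in the winding direction lets it drop, and I can do this by pressing the left star ball (y 79, top z about 159) gently down from above, well clear of the lever.

>>> carry_out --delta_pos '[[0.02, 0.06, 0], [0.041, 0.12, 0], [0.041, 0.18, 0], [0.041, 0.21, 0.03], [0.041, 0.21, 0.09], [0.041, 0.21, 0.15], [0.041, 0.21, 0.19], [0.041, 0.21, 0.195]]' --rot '[[0, 0, 0], [0, 0, 0], [0, 0, 0], [0, 0, 0], [0, 0, 0], [0, 0, 0], [0, 0, 0], [0, 0, 0]]'

```text
clock: 17.68
eef_pos: [516.9, 481.3, 157.4]
tcp_rot: [-3.134, 0.0, 2.312]
contact_force: [0.1, 0.9, 0.7]
opening: 0.001
grasp_force: 0.0
```

>>> carry_out --delta_pos '[[0, 0, 0.002], [0, 0, 0.004], [0, 0, 0.004]]' --rot '[[0, 0, 0], [0, 0, 0], [0, 0, 0]]'

```text
clock: 18.05
eef_pos: [518.9, 483.0, 159.7]
tcp_rot: [3.139, -0.0, 2.312]
contact_force: [0.1, -0.3, 0.3]
opening: 0.0
grasp_force: 0.0
```

```bash
cat >> h.py <<'E'
def look2():
    import cv2
    p=np.load("p.npy");s=r.sense();c,s_=np.cos(p[2]),np.sin(p[2]);d=s['eef_pos'][:2]-p[:2]
    print('tcp winch',(c*d[0]+s_*d[1]).round(1),(-s_*d[0]+c*d[1]).round(1),s['eef_pos'][2].round(1),s['contact_force'].round(1),s['clock'])
    g=cv2.cvtColor(r.grab_frame("side"),cv2.COLOR_BGR2GRAY)
    for n,u in(('L',lever(.1)),('s0',star(.57)),('s4',star(.59,4)),('s3',star(.59,3)),('s2',star(.59,2)),('s1',star(.59,1))):
        x,y=proj(W(p,u),C["side"]).round().astype(int);w=g[y-6:y+7,x-6:x+7].astype(float)
        m=np.clip(65-w,0,30);yy,xx=np.mgrid[-6:7,-6:7]
        z=np.array([x+(m*xx).sum()/m.sum(),y+(m*yy).sum()/m.sum()])
        h=(lambda q:lever(q)) if n=='L' else (lambda q:star(q,int(n[1])))
        f=least_squares(lambda q:proj(W(p,h(q[0])),C["side"])-z,[.3]);print(n,z.round(1),f.x.round(3),f.fun.round(1))
E
python3 -c "from h import *;look2()"
```

```text
tcp winch -41.8 79.3 159.7 [ 0.1 -0.3  0.3] 18.05
L [282.  231.3] [0.122] [-0.  -0.2]
s0 [259.8 258.6] [0.557] [-0.1  1.3]
s4 [292.9 284.3] [0.639] [-0.2  0. ]
s3 [270.4 311.2] [0.602] [-0.3 -0.9]
s2 [225.9 307.3] [0.598] [ 0.6 -1. ]
s1 [218.4 275.2] [0.604] [0.2 0.2]
```

>>> carry_out --delta_pos '[[0, 0, 0.002], [0, 0, 0.004], [0, 0, 0.006], [0, 0, 0.007], [0, 0, 0.008], [0, 0, 0.009], [0, 0, 0.009]]' --rot '[[0, 0, 0], [0, 0, 0], [0, 0, 0], [0, 0, 0], [0, 0, 0], [0, 0, 0], [0, 0, 0]]'

```text
clock: 18.98
eef_pos: [518.2, 482.4, 149.0]
tcp_rot: [-3.141, 0.0, 2.312]
contact_force: [1.2, 0.6, -0.3]
opening: -0.005
grasp_force: 0.0
```

```bash
python3 -c "from h import *;look2()"
```

```text
tcp winch -41.8 78.5 149.0 [ 1.2  0.6 -0.3] 18.975
L [282.  231.3] [0.122] [-0.  -0.2]
s0 [259.8 258.7] [0.557] [-0.1  1.3]
s4 [292.9 284.4] [0.639] [-0.2  0. ]
s3 [270.4 311.2] [0.602] [-0.3 -0.9]
s2 [225.9 307.3] [0.598] [ 0.6 -1. ]
s1 [218.9 274.5] [0.634] [0.2 0.2]
```

Tip about 156 and no motion yet. Continue in small steps.

>>> carry_out --delta_pos '[[0, 0, 0.001], [0, 0, 0.002], [0, 0, 0.003], [0, 0, 0.003]]' --rot '[[0, 0, 0], [0, 0, 0], [0, 0, 0], [0, 0, 0]]'

```text
clock: 19.52
eef_pos: [518.5, 482.7, 146.3]
tcp_rot: [3.141, 0.0, 2.312]
contact_force: [1.0, 0.1, 2.1]
opening: 0.001
grasp_force: 0.7
```

```bash
python3 -c "from h import *;look2()"
```

```text
tcp winch -41.8 78.8 146.3 [1.  0.1 2.1] 19.525
L [278.1 232.2] [-0.002] [-0.1 -0.2]
s0 [259.7 259.9] [0.557] [-0.   0.1]
s4 [292.9 284. ] [0.627] [-0.2  0. ]
s3 [270.5 311.2] [0.599] [-0.3 -1. ]
s2 [226.  307.5] [0.594] [ 0.7 -1.1]
s1 [218.8 274.2] [0.637] [0.5 0.4]
```

The pawl dropped home (lift about 0). Withdraw straight up and verify.

>>> carry_out --delta_pos '[[0, 0, -0.02], [0, 0, -0.07], [0, 0, -0.13], [0, 0, -0.18], [0, 0, -0.18], [0, 0, -0.18]]' --rot '[[0, 0, 0], [0, 0, 0], [0, 0, 0], [0, 0, 0], [0, 0, 0], [0, 0, 0]]'

```text
clock: 20.32
eef_pos: [518.0, 482.2, 326.4]
tcp_rot: [3.142, -0.0, 2.312]
contact_force: [1.2, -0.0, -1.6]
opening: -0.002
grasp_force: 0.0
```

```bash
python3 - <<'E'
from h import *
look2()
import cv2
im=r.grab_frame("side");i0=cv2.imread("pics/side0.png")
for t in("dropper","cork","weight"):print(t,[(np.round(d['box']).tolist(),round(d['p'],2)) for d in r.recognise(t,"side")[:1]])
E
```

```text
tcp winch -41.9 78.1 326.4 [ 1.2 -0.  -1.6] 20.325
L [278.1 232.3] [-0.004] [-0.1 -0.4]
s0 [259.6 259.9] [0.555] [-0.   0.1]
s4 [293.4 284.6] [0.65] [-0.7  0. ]
s3 [270.6 311.3] [0.599] [-0.4 -1. ]
s2 [226.  307.4] [0.595] [ 0.7 -1.1]
s1 [218.5 275.8] [0.592] [-0.1 -0. ]
dropper [([202.0, 276.0, 214.0, 310.0], 0.66)]
cork [([383.0, 192.0, 409.0, 214.0], 0.65)]
weight [([331.0, 234.0, 340.0, 251.0], 0.44)]
```

The pawl is home (lift −0.004 ± 0.01), the wheel is one notch back, the arm is clear and the bystanders are undisturbed.

```bash
python3 -c "from rig import r;print(r.sign_off())"
```

```text
the job is handed in; nothing more can be done
None
```

The job is handed in: the pawl was pushed open, the wheel went back one notch, and the pawl was pushed back. It first sat on a tooth, because the wheel was a hair too far, until I nudged the star handle slightly the other way. The last camera check showed it fully home, the arm clear, and the dropper unmoved; I did not check the other bystanders' positions in numbers.

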